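Queue the load cards and hold the jumbo peg open over the tall one

TASK

Queue the two load cards in the numbered wooden rail: first stand the short card fully home in slot one (one dot), then the tall card fully home in slot two (two dots). Then squeeze the jumbo peg open, take it off the rim of the peg box and hold it gaping wide over the middle of the tall card's top edge, with one jaw a good centimetre down each side and well clear of the card, so that a wash ticket can be slid in beside the card. Finish like that, still squeezing and carrying the peg, with both cards upright in their slots and all other things left where they stood.

Things in the scene. Friction and masses are not known exactly. Their poses are not given: they have to be found in the camera images.
- rail: Fixed card rail of pale wood, 60 mm deep (x), 320 long (y), 36 high; a groove along its top is cut into three slots. Origin: centre of its underside, on the counter. +y runs along the groove towards slot one; x is square to the slots. One, two or three black dots beside each slot give its number. Slots: 7 mm wide (x), with lips sloping out to 19 mm at the top, 80 mm long (y), 28 mm deep.
- slot1 (a point): Centre of the floor of slot one (one dot), at the rail's end that is leftmost for the robot (+y); axes as the rail. 8 mm above the counter, 28 mm below the rail's top.
- slot2 (a point): Centre of the floor of slot two (two dots), the middle one, 100 mm from slot one; axes as the rail. 8 mm above the counter.
- slot3 (a point): Centre of the floor of slot three (three dots), 100 mm beyond slot two; it stays empty; axes as the rail.
- stand: Fixed stand of pale wood in which the two cards stand at the start: 130 mm (x) by 108 (y) by 36 high, two grooves along its y, at x = -35 and +35 mm, of the same section as the rail's slots (7 mm wide, 80 long, 28 deep, floor 8 mm above the counter, sloping lips). Either card may be in either groove. Origin: centre of its underside.
- short_card: The short load card: a loose stiff card 74 mm wide (its y), 5 mm thick (its x), 90 mm high (z), about 26 g, cardboard with a printed sheet (wash-tub sign) on both faces; it may face either way. Origin: middle of its lower edge. It may be pinched anywhere on its faces.
- tall_card: The tall load card: like the short one but 125 mm high, about 36 g. Origin: middle of its lower edge. Let go in a slot it can lean up to 0.08 rad about its y.
- tall_card_top (a point): Middle of the tall card's top edge, 125 mm above its origin; axes as the card: x across its 5 mm thickness, y along the edge.
- peg_box: Fixed open plywood box of little clothes pegs, 140 mm (x) by 180 mm (y) by 100 mm high, walls 6 mm. Origin: centre of its underside. The jumbo peg is clipped on its +y wall.
- peg: Jumbo laundry peg: two levers of white plastic, steel coil spring, 115 mm long, 30 wide, 52 g. It starts upright on the peg box's +y wall: jaws 40 mm down the wall, pin on the rim, handles up. Origin: midway between the jaw tips, at their height; z up, pin at 45 mm, handle ends at 115 mm; x: squeezing direction; y: along the pin. This frame belongs to the -x lever and turns with it.
- peg_spring (a joint): Angle between the peg's levers (rad): about 0 on the box wall (jaws 6 mm apart), -0.07 shut, 0.5 fully squeezed, the stop (jaw tips about 28 mm apart; each lever has turned 0.25 about the pin). A spring shuts it when let go: about 3 N at the handle ends begin to open it, 7 N hold it fully open.
- peg_grip (a point): Middle between the handles, 100 mm above the jaw tips, 15 mm below the handle ends: where to squeeze, along the peg's x. The handles are flat plates 30 mm wide, 28 mm apart over their outsides beside the pin, spreading to 60 mm at their ends; fully squeezed they are nearly parallel, 25 to 30 mm over their outsides. Axes as the peg.
- jaw_fixed (a point): Inner lower edge of the jaw tip on the peg's -x lever (mid-width). Each jaw is 14 mm high, 30 mm wide, 7 mm thick; above it the throat is 18 mm wide or more, up to the pin (40 mm above the tips).
- jaw_moving (a point): Inner lower edge of the jaw tip on the peg's +x lever (mid-width), 6 mm from the other as it starts.
- dosing_cup: Bystander: an open white plastic measuring cup, 68 mm across, 55 mm high. Origin: centre of its underside.
- scrub_brush: Bystander: a wooden scrubbing brush lying on its bristles, 150 x 52 x 50 mm high. Origin: centre of its underside.
- detergent: Bystander: a white detergent bottle, 84 mm across, 220 mm high. Origin: centre of its underside.
- soda_jar: Bystander: a glass jar with a steel lid, 90 mm across, 120 mm high. Origin: centre of its underside.
- sheet_carton: Bystander: an upright cardboard carton, 75 x 130 x 160 mm high. Origin: centre of its underside.
- stain_tin: Bystander: a steel tin with a paper band, 66 mm across, 100 mm high. Origin: centre of its underside.
- lint_roll: Bystander: a white paper lint roll standing on end, 42 mm across, 90 mm high. Origin: centre of its underside.
- iron: Bystander: a white and grey steam iron lying on its rubber rest, 270 x 130 x 142 mm high. Origin: centre of its underside.
Things that resemble listed ones, but are neither listed nor needed, are in the scene too. What is shaped like the peg_box but green is not meant.

How it is judged:
By the outcome, as a careful person would: the job done as asked, in the order asked, and still so for the second after the job is handed in, while the arm keeps its last pose, push and grip.
It also fails if it takes over 64 s, if anything falls off the work surface, if the arm or the gripper's body presses on something with over 40 N, if the wrist force passes 120 N, or if a joint passes its speed limit or range.

ROBOT

A 7-joint arm with a two-finger parallel gripper is mounted at the origin on the work surface. World frame = base frame: x ahead of the robot, y to its left, z up, the work surface at z = 0. Lengths are in mm, angles in rad, forces in N, time in s.
With the tool pointing down it reaches from about 400 to 875 mm from the base axis. Payload 4.4 kg.
Tool frame: the origin (TCP) lies midway between the tips of the shut fingers; the grasp point (between the pads) lies 19 mm behind it; z points along the fingers, y is the line along which they close (so a half turn about z gives the same grasp; the last joint's range is limited). The gripper opens to 85 mm and grips with 20 to 120 N. Pads are 22 mm wide; open, the fingers measure 114 mm over their backs; the gripper's body (76 mm by 85 mm) begins 54 mm behind the grasp point. The pads swing forward as they close: fully open they stand 13 mm farther back than shut.
Start: joints at [1.149, 0.628, 0.038, 1.517, -0.027, 0.996, -0.02], TCP at [226.449, -609.293, 231.313] pointing down, gripper open.
Joint ranges: [-3.06, 3.06], [-0.37, 2.12], [-1.25, 1.32], [0.18, 2.47], [-1.1, 4.24], [0.23, 1.98], [-2.94, 2.94]. Speed limits (rad/s): [2.57, 2.57, 3.14, 3.14, 3.14, 3.14, 3.14].

INTERFACE

Orientations are given as [roll, pitch, yaw] about the fixed x, y, z axes, in that order (R = Rz(yaw) Ry(pitch) Rx(roll)).
In Python, from cell import telemetry, eyes, ctrl, finder gives the robot as it stands.
- The arm moves only by the tool move_arm, never from a script. Its argument "steps" is a list of rows, each a list of 7 numbers: the turn, a rotation vector about the world's x, y, z in degrees, then the shift along the world's x, y, z in m, then the finger opening in m, from 0 to 0.0854. A call has 1 to 5 rows; each row shifts and turns the commanded pose from where the row before left it; what a row does not reach is not made up. A row lasts 1/10 s, in which the tool goes at most 50 mm and 8.59 degrees, less where a joint would pass 70% of its speed; a pose out of reach is approached as far as the arm can. A call with a gripper value outside its range is refused whole. The fingers move at their own pace and stop on an object; the grip force is fixed at half the most. Time passes only in rows, so rows that do not move let the fingers close. It gives the time, the measured TCP pose, the force, the opening and the grip force at its end, in the units of the state.
- telemetry.read_state(): the state, without advancing time (a new reading comes with each control period).
- eyes.get_image(name): name is "scene" or "top" or "wrist"; returns (picture, depth): 400x640x3 uint8, blue, green, red; 400x640 float32, mm along the optical axis (not along the pixel's ray), 0 where there is no reading.
- eyes.calibration(name): a dict with "fx", "fy", "cx", "cy" (pixels), "position" and "attitude" of the camera in the world. Camera axes: x right, y down, z forward; pixel columns grow to the right and rows downward; lengths in mm; the calibration is good to about 2 mm. A picture is of the moment at which its call begins: read the wrist's pose just before it. calibration takes no time and is no camera call; for the wrist camera it gives the pose at the moment of the call.
- ctrl.finish_job(): hands the job in; it is judged then, once.
Trained networks look in the newest picture that a camera, given by its name, has taken for a name from the list of things; names that differ only in an ending like _2 or _b are one class to them, and where a whole thing is asked for, a point or a joint stands for the part that bears it (a point fixed in the world has none). Each returns a list of dicts, best first, with "confidence" (0 to 1); they miss things now and then, are a little off and sometimes report something else, mostly with a low value. They report only what shows in the picture. A call takes as long as a camera call. They do not tell look-alikes from the thing itself.
- finder.boxes_of(camera, name): "location" ([x, y, z] in mm, in the coordinates of the camera as it stood for that picture, good to about 4 mm: the middle of the surface that is visible of it).
- finder.cut_out(camera, name): "mask" (400x640 bool, what is visible of it).
- finder.pinpoint(camera, name): "location" ([x, y, z] in mm, in the coordinates of the camera as it stood for that picture, good to about 4 mm: a listed point, or the origin of a listed thing).
The state is a dict: "clock": time; "qpos": joint angles; "qd": joint speeds; "tau": joint torques, N m; "eef_pos": TCP position; "tool_rot": TCP orientation; "force": force on the tool from outside, world axes, zero at the start; "torque": the same for the moment, N m; "width": finger opening in mm; "gripper_force": force on a finger pad.
Only numpy, scipy, OpenCV 4.12 (cv2) and the standard library are available. Lean on these libraries where they do the work, as an engineer would, in place of code of your own. Each camera call takes 0.05 s, during which the arm holds its last target. There are 200 camera calls.

## Working session

There is one attempt and no reset: what is moved stays moved. The work goes in short steps, Python scripts to look and compute and a tool call to move; the robot and the scene stay as the last step left them, time stands still between calls to the robot, and variables do not carry over. Pictures are saved under pics/ and viewed, at most 10 in all, crops included, and the job is handed in when it is done.

Besides the shell and the picture viewer there is one more tool, called after "Request:" by a JSON object that holds its "api" and its "payload". move_arm: Moves the arm, as the interface text tells. Its arguments: {"type":"object","properties":{"steps":{"type":"array"}},"required":["steps"]}

```bash
ls; mkdir -p pics
cat > h.py <<'E'
import numpy as np, cv2
from scipy.spatial.transform import Rotation as R
from cell import telemetry, eyes, ctrl, finder
def pose(c):
    a=np.array(c["attitude"],float)
    M=a if a.shape==(3,3) else (R.from_euler('xyz',a).as_matrix() if a.size==3 else R.from_quat(a).as_matrix())
    return M,np.array(c["position"],float)
def w(c,p):
    M,t=pose(c); return M@np.array(p,float)+t
def cloud(c,d):
    v,u=np.mgrid[0:400,0:640]
    P=np.stack([(u-c["cx"])/c["fx"]*d,(v-c["cy"])/c["fy"]*d,d],-1)
    M,t=pose(c); return P@M.T+t
E
python3 - <<'E'
from h import *
print(telemetry.read_state())
for n in("scene","top"):
    c=eyes.calibration(n);im,d=eyes.get_image(n);print(n,c)
    cv2.imwrite(f"pics/{n}0.png",im)
    np.savez(f"{n}0.npz",im=im,d=d)
    for k in["rail","stand","short_card","tall_card","peg_box","peg","slot1","slot2","slot3","tall_card_top","peg_grip"]:
        for r in finder.pinpoint(n,k)[:3]:
            p=np.array(r["location"]);print(k,round(r["confidence"],2),w(c,p).round(),[int(c["fx"]*p[0]/p[2]+c["cx"]),int(c["fy"]*p[1]/p[2]+c["cy"])])
E
```

```text
pics
{'clock': 0.0, 'qpos': array([ 1.14921017,  0.62936067,  0.03844589,  1.51838476, -0.02700655,
        0.99631946, -0.01998412]), 'qd': array([ 5.11633432e-04,  1.38255704e-03, -1.94710938e-03,  8.49610122e-04,
       -8.85094398e-04,  2.00416172e-04, -7.19554094e-06]), 'tau': array([ 6.23915912e-04, -5.63393712e+01,  1.22600421e+00, -1.93445367e+01,
        1.09008720e-02,  1.04713239e-02,  3.32365653e-05]), 'eef_pos': array([ 226.21470465, -608.67938752,  230.37439835]), 'tool_rot': array([-3.13963868e+00,  2.39035616e-05,  3.55794934e-01]), 'force': array([-0.80599023,  0.26333494, -0.05945174]), 'torque': array([-0.00178838,  0.04225163, -0.02940465]), 'gripper_force': 0.0, 'width': 85.46061267566216}
scene {'fx': 398.89503096390786, 'fy': 398.89503096390786, 'cx': 325.7199163561741, 'cy': 195.64783601368174, 'position': array([ 764.79048911,  600.87359131, 1119.97737968]), 'attitude': array([-2.5842877 , -0.00496339,  2.70209767])}
rail 0.8 [654. -52.   3.] [268, 210]
stand 0.67 [398. 289.  -2.] [390, 270]
stand 0.62 [ 414. -105.   -1.] [329, 173]
stand 0.27 [ 447. -286.   
[... 1222 characters left out ...]
card 0.73 [726. 294.   6.] [260, 141]
tall_card 0.62 [361. 285.   9.] [262, 234]
tall_card 0.61 [430. 296.   8.] [260, 216]
peg_box 0.72 [ 213. -405.    4.] [439, 271]
peg_box 0.44 [760. -49.   3.] [347, 132]
peg 0.51 [ 445. -287.   60.] [411, 212]
slot1 0.71 [656. -51.   9.] [348, 158]
slot1 0.69 [ 665. -146.    9.] [372, 156]
slot1 0.65 [646.  52.  11.] [322, 161]
slot2 0.71 [656. -51.   9.] [348, 158]
slot2 0.69 [ 665. -146.    9.] [372, 156]
slot2 0.65 [646.  52.  11.] [322, 161]
slot3 0.71 [656. -51.   9.] [348, 158]
slot3 0.69 [ 665. -146.    9.] [372, 156]
slot3 0.65 [646.  52.  11.] [322, 161]
tall_card_top 0.45 [435. 298. 133.] [254, 214]
peg_grip 0.51 [ 453. -287.  160.] [416, 209]
```

View pics/scene0.png

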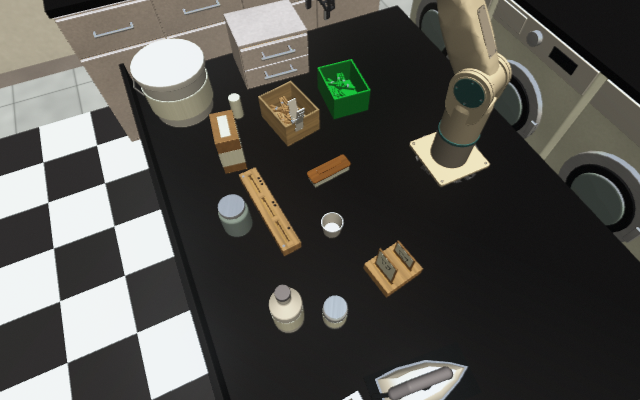

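View pics/top0.png

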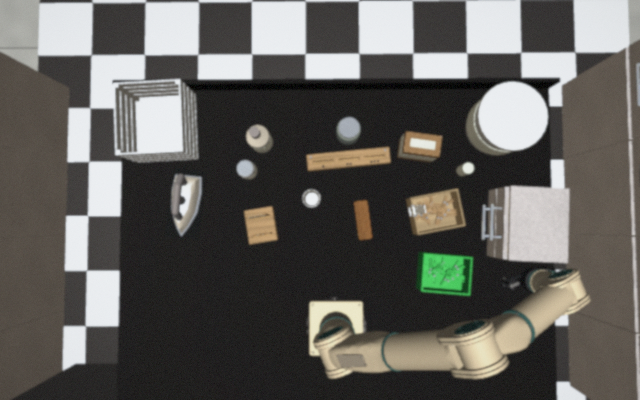

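The plywood box at (290,113) carries the white peg at (297,110). The green box at (343,87) is the decoy. The rail is at (268,210) and the stand at (393,270), with the tall card at (386,265) and the short card at (403,255). I'm moving over the stand now to look from close up.

Request:
{"api": "move_arm", "payload": {"steps": [[0,0,8,0.01,0.038,0.02,0.085],[0,0,8,0.01,0.038,0.02,0.085],[0,0,8,0.01,0.038,0.02,0.085],[0,0,8,0.01,0.038,0.02,0.085],[0,0,8,0.01,0.038,0.02,0.085]]}}

```text
clock: 1.7
eef_pos: [276.7, -417.7, 332.2]
tool_rot: [3.141, 0.0, 1.06]
force: [1.7, -0.5, -0.1]
width: 84.5
gripper_force: 0.0
```

Request:
{"api": "move_arm", "payload": {"steps": [[0,0,7.4,0.035,0.035,0,0.085],[0,0,7.4,0.035,0.035,0,0.085],[0,0,7.4,0.035,0.035,0,0.085],[0,0,7.4,0.035,0.035,0,0.085],[0,0,7.4,0.035,0.035,0,0.085]]}}

```text
clock: 2.2
eef_pos: [452.5, -242.9, 331.8]
tool_rot: [3.141, 0.001, 1.704]
force: [1.4, -1.4, -0.1]
width: 85.0
gripper_force: 0.0
```

Request:
{"api": "move_arm", "payload": {"steps": [[0,0,0,0.01,0.048,0,0.085],[0,0,0,0.01,0.048,0,0.085],[0,0,0,0.01,0.048,0,0.085],[0,0,0,0.01,0.048,0,0.085],[0,0,0,0.01,0.048,0,0.085]]}}

```text
clock: 2.7
eef_pos: [501.6, -2.5, 331.6]
tool_rot: [3.141, 0.0, 1.699]
force: [0.6, -0.6, -0.6]
width: 84.8
gripper_force: 0.0
```

Request:
{"api": "move_arm", "payload": {"steps": [[0,0,0,-0.02,0.045,0,0.06],[0,0,0,-0.02,0.045,0,0.06],[0,0,0,-0.02,0.045,0,0.06],[0,0,0,-0.02,0.045,0,0.06],[0,0,0,-0.02,0.045,0,0.06]]}}

```text
clock: 3.2
eef_pos: [400.5, 222.2, 331.7]
tool_rot: [3.14, 0.0, 1.699]
force: [0.3, -0.2, -0.1]
width: 59.8
gripper_force: 0.0
```

Run:
```python
from h import *
s=telemetry.read_state();print(s["clock"],s["eef_pos"],s["tool_rot"],s["width"])
n="wrist"
c=eyes.calibration(n);im,d=eyes.get_image(n);print(n,c)
cv2.imwrite(f"pics/w1.png",im)
np.savez("w1.npz",im=im,d=d,P=cloud(c,d))
for k in["stand","short_card","tall_card","tall_card_top"]:
    for r in finder.pinpoint(n,k)[:2]:
        p=np.array(r["location"]);print(k,round(r["confidence"],2),w(c,p).round(),[int(c["fx"]*p[0]/p[2]+c["cx"]),int(c["fy"]*p[1]/p[2]+c["cy"])])
```

```text
3.2 [400.52927018 222.20871233 331.68440846] [3.14047186e+00 5.35758506e-05 1.69916866e+00] 59.7620177010326
wrist {'fx': 288.54159711313184, 'fy': 288.54159711313184, 'cx': 315.56916840280815, 'cy': 202.20630163713415, 'position': array([390.90152176, 295.82254414, 475.19955851]), 'attitude': array([ 2.84405864e+00, -1.99949571e-03,  1.28528801e-01])}
stand 0.9 [398. 290.  -1.] [318, 117]
short_card 0.85 [367. 282.   6.] [298, 120]
tall_card 0.87 [435. 292.  12.] [343, 120]
tall_card_top 0.86 [437. 295. 138.] [355, 119]
```

View pics/w1.png

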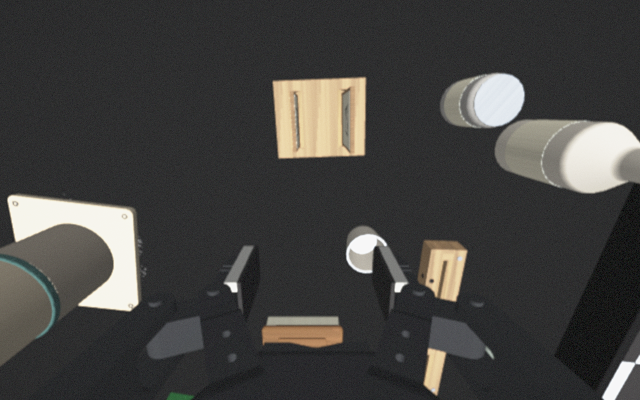

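The wrist view shows the stand at (320,118). The short card is in the left groove (296,120) and the tall card in the right groove (348,120). Next I measure the card edges from depth.

Run:
```python
from h import *
P=np.load("w1.npz")["P"].reshape(-1,3)
s=P[(abs(P[:,0]-400)<95)&(abs(P[:,1]-290)<85)]
st=s[abs(s[:,2]-36)<5]
(cx,cy),(a,b),an=cv2.minAreaRect(st[:,:2].astype(np.float32));print("stand",cx,cy,a,b,an,np.median(st[:,2]))
for nm,x in(("short",367),("tall",433)):
    q=s[(abs(s[:,0]-x)<20)&(s[:,2]>50)]
    t=q[q[:,2]>np.percentile(q[:,2],97)-12]
    m=t.mean(0);u,_,v=np.linalg.svd(t[:,:2]-m[:2]);print(nm,len(q),len(t),m.round(1),"zmax",q[:,2].max(),"dir",v[0],"ext",np.ptp((t[:,:2]-m[:2])@v[0]),t[:,:2].min(0),t[:,:2].max(0))
# rail from scene+top
for n in("scene","top"):
    z=np.load(n+"0.npz");c=eyes.calibration(n);Q=cloud(c,z["d"]).reshape(-1,3)
    r=Q[(abs(Q[:,0]-655)<60)&(abs(Q[:,1]+49)<180)&(abs(Q[:,2]-36)<5)]
    print(n,"rail",cv2.minAreaRect(r[:,:2].astype(np.float32)),np.median(r[:,2]))
```

```text
stand 398.95355224609375 288.97650146484375 130.15948486328125 108.31566619873047 9.387687683105469 36.92279823983128
short 12611 2562 [379.2 236.3 424.1] zmax 431.6116519266881 dir [0.88900809 0.45789149] ext 46.08055639387674 [347.00549196 217.26186593] [386.99175358 240.74155065]
tall 12538 2617 [424.6 240.6 422.3] zmax 431.9023680852295 dir [ 0.99357892 -0.11314123] ext 41.08847904059057 [413.00332831 230.64720266] [452.99788049 244.90025892]
scene rail ((655.23583984375, -50.98881530761719), (61.146461486816406, 325.3347473144531), 5.547083854675293) 36.33539549049328
top rail ((669.2667846679688, -46.63337707519531), (91.01487731933594, 320.1274108886719), 5.19700813293457) 35.97812279560628
```

Request:
{"api": "move_arm", "payload": {"steps": [[0,0,1,-0.018,0.0305,0,0.06],[0,0,1,-0.018,0.0305,0,0.06],[0,0,0,0,0,-0.045,0.06],[0,0,0,0,0,-0.045,0.06],[0,0,0,0,0,-0.045,0.06]]}}

```text
clock: 3.95
eef_pos: [367.0, 280.1, 195.1]
tool_rot: [3.14, 0.0, 1.731]
force: [1.6, -0.5, -1.3]
width: 60.0
gripper_force: 0.0
```

```bash
cat > cards.py <<'E'
from h import *
s=telemetry.read_state();print(s["clock"],s["eef_pos"],s["tool_rot"])
n="wrist";c=eyes.calibration(n);im,d=eyes.get_image(n)
cv2.imwrite("pics/w2.png",im);P=cloud(c,d);np.savez("w2.npz",P=P,im=im)
M,t=pose(c)
for nm in("short_card","tall_card"):
    for r in finder.cut_out(n,nm)[:2]:
        q=P[r["mask"]];q=q[(q[:,2]>40)&(q[:,2]<150)&(q[:,1]>200)]
        if len(q)<30: continue
        zt=np.percentile(q[:,2],97);e=q[q[:,2]>zt-8]
        print(nm,round(r["confidence"],2),len(q),"ztop",zt.round(1),"edge",e.mean(0).round(1),e.min(0).round(1),e.max(0).round(1))
E
python3 cards.py
```

```text
3.95 [366.98456622 280.09184024 195.07040138] [3.13996733e+00 2.14463612e-04 1.73099499e+00]
short_card 0.85 589 ztop 100.0 edge [364.4 283.2  98.6] [356.3 245.7  93.8] [372.6 318.8 100.7]
tall_card 0.96 2928 ztop 134.7 edge [432.2 295.9 132.8] [424.9 257.3 126.8] [441.5 330.3 136.1]
```

View pics/w2.png

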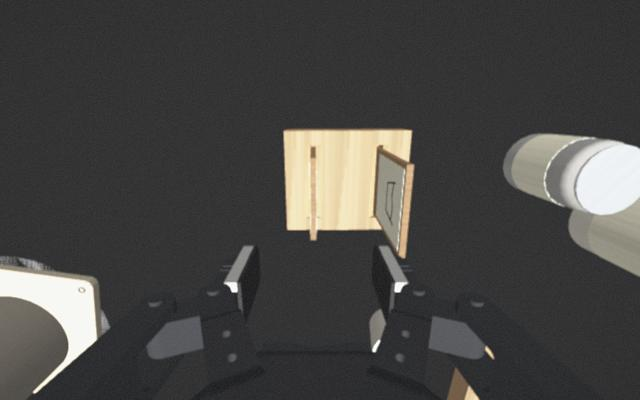

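The short card's edge is at (313,195), left, and the tall card's at (405,210), right. The measured short edge centre matches the target, so I go down and pinch.

Request:
{"api": "move_arm", "payload": {"steps": [[0,0,0,-0.001,0.001,-0.035,0.05],[0,0,0,0,0,-0.035,0.05],[0,0,0,0,0,-0.035,0.05],[0,0,0,0,0,-0.028,0.05],[0,0,0,0,0,0,0.05]]}}

```text
clock: 4.6
eef_pos: [365.5, 282.1, 62.9]
tool_rot: [-3.141, 0.002, 1.733]
force: [0.5, 0.2, 0.8]
width: 50.0
gripper_force: 0.0
```

Request:
{"api": "move_arm", "payload": {"steps": [[0,0,0,-0.001,0.001,0,0.0],[0,0,0,0,0,0,0.0],[0,0,0,0,0,0,0.0],[0,0,0,0,0,0,0.0],[0,0,0,0,0,0,0.0]]}}

```text
clock: 5.1
eef_pos: [364.6, 284.4, 65.2]
tool_rot: [3.138, -0.002, 1.734]
force: [-0.3, -0.3, 8.9]
width: 4.4
gripper_force: 59.1
```

Request:
{"api": "move_arm", "payload": {"steps": [[0,0,0,0,0,0.01,0.0],[0,0,0,0,0,0.025,0.0],[0,0,0,0,0,0.04,0.0],[0,0,0,0,0,0.04,0.0],[0,0,0,0,0,0,0.0]]}}

```text
clock: 5.6
eef_pos: [365.7, 286.1, 183.6]
tool_rot: [3.133, -0.005, 1.734]
force: [1.0, 1.2, -0.3]
width: 4.3
gripper_force: 58.8
```

Request:
{"api": "move_arm", "payload": {"steps": [[0,0,-0.8,0.035,-0.0296,0,0.0],[0,0,-0.8,0.035,-0.0296,0,0.0],[0,0,-0.8,0.035,-0.0296,0,0.0],[0,0,-0.8,0.035,-0.0296,0,0.0],[0,0,-0.8,0.035,-0.0296,0,0.0]]}}

```text
clock: 6.1
eef_pos: [539.4, 134.0, 178.9]
tool_rot: [-3.142, -0.0, 1.664]
force: [0.1, 0.6, -0.2]
width: 4.4
gripper_force: 58.8
```

Request:
{"api": "move_arm", "payload": {"steps": [[0,0,0,0.035,-0.0296,0,0.0],[0,0,0,0.035,-0.0296,0,0.0],[0,0,0,0.035,-0.0296,0,0.0],[0,0,0,0,0,0,0.0],[0,0,0,0,0,0,0.0]]}}

```text
clock: 6.6
eef_pos: [643.2, 45.6, 178.0]
tool_rot: [-3.14, -0.001, 1.662]
force: [-0.7, 1.2, 0.5]
width: 4.3
gripper_force: 58.9
```

Run:
```python
from h import *
s=telemetry.read_state();print(s["clock"],s["eef_pos"],s["tool_rot"],s["width"])
n="wrist";c=eyes.calibration(n);im,d=eyes.get_image(n)
cv2.imwrite("pics/w3.png",im);P=cloud(c,d);np.savez("w3.npz",P=P,im=im)
for k in["slot1","slot2","rail","short_card"]:
    for r in finder.pinpoint(n,k)[:3]:
        p=np.array(r["location"]);print(k,round(r["confidence"],2),w(c,p).round(1),[int(c["fx"]*p[0]/p[2]+c["cx"]),int(c["fy"]*p[1]/p[2]+c["cy"])])
r=P[(abs(P[...,0]-655)<60)&(abs(P[...,1]+49)<180)&(abs(P[...,2]-36)<4)]
if len(r):print("rail",cv2.minAreaRect(r[:,:2].astype(np.float32)),np.median(r[:,2]))
```

```text
6.6 [643.23196302  45.63413684 177.9869949 ] [-3.14040813e+00 -5.02264355e-04  1.66210327e+00] 4.25678592317084
slot1 0.94 [ 668.6 -150.     7.2] [321, 329]
slot1 0.65 [648.7  50.9  10.1] [320, 179]
slot2 0.94 [ 668.6 -150.     7.2] [321, 329]
slot2 0.65 [648.7  50.9  10.1] [320, 179]
short_card 0.62 [646.6  41.2 120.5] [319, 224]
rail ((652.9155883789062, -21.625259399414062), (60.20830535888672, 261.63201904296875), 5.305976867675781) 36.82894650651588
```

View pics/w3.png

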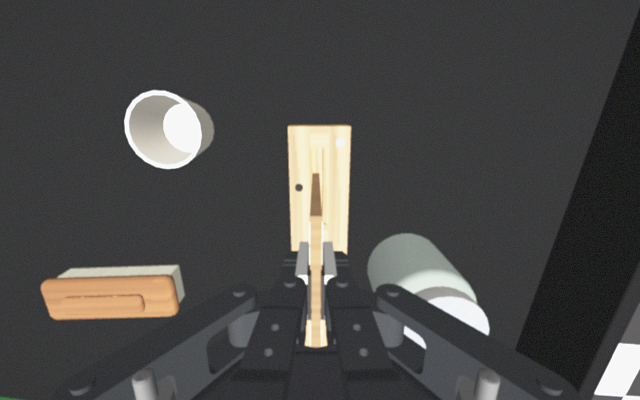

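One dot at (298,187) sits beside the slot under the card, so this is slot one. Next I compute the offset between card and slot.

Run:
```python
from h import *
P=np.load("w3.npz")["P"];im=np.load("w3.npz")["im"]
a=np.radians(5.35);ex=np.array([np.cos(a),np.sin(a)]);ey=np.array([-ex[1],ex[0]])
o=np.array([646.35,48.9])
X=(P[...,:2]-o)@ex;Y=(P[...,:2]-o)@ey;Z=P[...,2]
m=(abs(X)<15)&(abs(Y)<60)&(Z>105)&(Z<230)
m[:, :300]=0;m[:,335:]=0
for lo in range(110,225,10):
    k=m&(Z>=lo)&(Z<lo+10)
    if k.sum()>5:print(lo,k.sum(),"X",np.percentile(X[k],[5,50,95]).round(1),"Y",np.percentile(Y[k],[1,50,99]).round(1))
# groove profile across X at Y in 15..38 : lowest z
for y0 in(42,46): pass
k=(abs(Z-20)<25)&(Y>25)&(Y<60)&(abs(X)<32)
for x in range(-32,32,2):
    q=k&(X>=x)&(X<x+2)
    if q.sum():print(x,q.sum(),Z[q].mean().round(1),end=" | ")
q=telemetry.read_state()["eef_pos"][:2]-o;print("\ntcp",q@ex,q@ey)
```

```text
120 21 X [-5.6 -3.5 -1.5] Y [31.4 31.6 31.8]
130 22 X [-5.4 -2.9 -0.9] Y [31.5 31.6 31.8]
140 28 X [-5.4 -3.5 -1. ] Y [31.4 31.7 31.9]
150 31 X [-5.2 -2.9 -1.1] Y [31.4 31.6 31.9]
160 41 X [-5.7 -3.5 -1.3] Y [31.4 31.7 32. ]
170 51 X [-6.1 -3.4 -0.9] Y [27.6 31.6 32.1]
180 170 X [-10.7  -2.4   5. ] Y [ 3.3  7.4 32. ]
190 268 X [-10.2  -2.5   4.9] Y [ 5.5  7.4 32. ]
200 446 X [-9.5 -2.1  4.4] Y [-36.1   7.5  32. ]
210 2068 X [-6.9 -3.1  0.8] Y [-32.6   4.   31.5]
220 592 X [-8.9  0.6  3.3] Y [-13.9  -0.9   8.9]
-32 4 18.7 | -30 80 35.9 | -28 76 35.6 | -26 77 35.9 | -24 80 36.3 | -22 77 35.9 | -20 79 35.9 | -18 78 35.9 | -16 76 35.7 | -14 76 35.9 | -12 76 35.9 | -10 76 35.6 | -8 75 35.1 | -6 75 33.9 | -4 72 30.2 | -2 68 26.5 | 0 68 26.4 | 2 75 28.7 | 4 88 34.3 | 6 78 34.7 | 8 83 36.0 | 10 81 36.1 | 12 76 35.9 | 14 78 36.0 | 16 78 36.2 | 18 75 36.2 | 20 77 36.3 | 22 77 36.2 | 24 78 36.1 | 26 77 36.5 | 28 77 36.1 | 30 3 12.6 | 
tcp -3.7843444405910542 -0.10066225838490533
```

Request:
{"api": "move_arm", "payload": {"steps": [[0,0,0,0.0025,0.0055,0,0.0],[0,0,0,0,0,-0.03,0.0],[0,0,0,0,0,-0.03,0.0],[0,0,0,0,0,-0.015,0.0],[0,0,0,0,0,0,0.0]]}}

```text
clock: 7.35
eef_pos: [644.2, 52.7, 101.2]
tool_rot: [-3.137, 0.0, 1.666]
force: [-0.1, 0.2, 0.8]
width: 4.3
gripper_force: 58.9
```

Run:
```python
from h import *
s=telemetry.read_state();print(s["eef_pos"],s["tool_rot"])
n="wrist";c=eyes.calibration(n);im,d=eyes.get_image(n);P=cloud(c,d)
a=np.radians(5.35);ex=np.array([np.cos(a),np.sin(a)]);ey=np.array([-ex[1],ex[0]])
o=np.array([646.35,48.9]);X=(P[...,:2]-o)@ex;Y=(P[...,:2]-o)@ey;Z=P[...,2]
m=(abs(X)<7)&(abs(Y-36)<6)&(Z>39)&(Z<110)
for lo in range(36,110,8):
    k=m&(Z>=lo)&(Z<lo+8)
    if k.sum()>3:print(lo,k.sum(),"X",np.percentile(X[k],[5,50,95]).round(1),"Y",np.percentile(Y[k],[5,50,95]).round(1))
k=(abs(Z-20)<25)&(Y>25)&(Y<60)&(abs(X)<32)
for x in range(-14,14,2):
    q=k&(X>=x)&(X<x+2)
    if q.sum():print(x,q.sum(),Z[q].mean().round(1),end=" | ")
r=(abs(Z-36)<3)&(Y>45)&(Y<62);print(np.percentile(X[r],[.5,99.5]),Y[(abs(Z-36)<3)&(abs(X)<25)&(Y<80)].max())
```

```text
[644.23081997  52.70550647 101.16842268] [-3.13713152e+00  6.66809638e-05  1.66577928e+00]
44 18 X [-4.3 -2.2 -0.1] Y [38.4 38.5 38.6]
52 19 X [-4.1 -2.1  0.5] Y [38.4 38.6 38.8]
60 20 X [-4.  -1.8  0.4] Y [38.3 38.5 38.8]
68 23 X [-3.9 -1.4  0.4] Y [38.4 38.6 38.8]
76 30 X [-4.1 -2.   0.3] Y [38.3 38.6 38.8]
84 29 X [-4.2 -2.   0.3] Y [38.3 38.6 38.9]
92 41 X [-4.6 -1.9  0.2] Y [34.6 38.5 38.7]
100 45 X [-3.9 -1.9  0.7] Y [35.7 38.6 38.8]
108 14 X [-3.  -0.9  0.8] Y [37.1 38.5 38.7]
-14 147 35.4 | -12 156 35.6 | -10 144 34.9 | -8 124 34.0 | -6 122 34.0 | -4 104 32.8 | -2 103 32.7 | 0 93 27.6 | 2 131 29.2 | 4 146 33.9 | 6 137 34.7 | 8 144 35.2 | 10 146 35.6 | 12 136 35.7 | [-169.29310799   29.55755426] 59.95329664209055
```

Request:
{"api": "move_arm", "payload": {"steps": [[0,0,0,0.0019,-0.001,0,0.0],[0,0,0,0,0,-0.01,0.0],[0,0,0,0,0,-0.01,0.0],[0,0,0,0,0,-0.008,0.0],[0,0,0,0,0,0,0.0]]}}

```text
clock: 7.9
eef_pos: [647.0, 51.1, 74.0]
tool_rot: [-3.14, 0.0, 1.665]
force: [-0.8, 0.1, 0.1]
width: 4.0
gripper_force: 59.9
```

Request:
{"api": "move_arm", "payload": {"steps": [[0,0,0,0,0,-0.005,0.0],[0,0,0,0,0,-0.003,0.0],[0,0,0,0,0,0,0.0]]}}

```text
clock: 8.2
eef_pos: [647.1, 51.2, 66.5]
tool_rot: [-3.14, 0.0, 1.665]
force: [-2.5, 0.1, -2.3]
width: 4.3
gripper_force: 59.7
```

Request:
{"api": "move_arm", "payload": {"steps": [[0,0,0,0,0,-0.001,0.0],[0,0,0,0,0,-0.001,0.0],[0,0,0,0,0,0,0.0]]}}

```text
clock: 8.5
eef_pos: [647.2, 51.3, 65.1]
tool_rot: [-3.14, 0.0, 1.665]
force: [-3.9, 0.2, 1.0]
width: 4.1
gripper_force: 60.0
```

Request:
{"api": "move_arm", "payload": {"steps": [[0,0,0,-0.0005,0,-0.001,0.0],[0,0,0,0,0,-0.001,0.0],[0,0,0,0,0,0,0.0]]}}

```text
clock: 8.8
eef_pos: [647.3, 51.3, 64.9]
tool_rot: [3.141, 0.001, 1.665]
force: [-6.6, -0.6, 10.1]
width: 3.9
gripper_force: 61.6
```

Request:
{"api": "move_arm", "payload": {"steps": [[0,0,0,0,0,0.0005,0.05],[0,0,0,0,0,0,0.05],[0,0,0,0,0,0,0.05],[0,0,0,0,0,0,0.05],[0,0,0,0,0,0.02,0.05]]}}

```text
clock: 9.3
eef_pos: [645.6, 51.0, 81.4]
tool_rot: [-3.137, 0.0, 1.665]
force: [-0.3, 0.2, 0.6]
width: 49.9
gripper_force: 0.0
```

Request:
{"api": "move_arm", "payload": {"steps": [[0,0,0,0,0,0.04,0.05],[0,0,0,0,0,0.04,0.05],[0,0,0,0,0,0.03,0.05],[0,0,0,0,0,0.0,0.05]]}}

```text
clock: 9.7
eef_pos: [650.7, 52.5, 198.9]
tool_rot: [3.132, -0.001, 1.665]
force: [0.8, 0.5, 0.3]
width: 50.0
gripper_force: 0.0
```

```bash
cat > look.py <<'E'
import sys
from h import *
s=telemetry.read_state();print(s["clock"],s["eef_pos"].round(1),s["tool_rot"].round(3),s["width"].round(1))
n="wrist";c=eyes.calibration(n);im,d=eyes.get_image(n);P=cloud(c,d)
cv2.imwrite("pics/%s.png"%sys.argv[1],im);np.savez(sys.argv[1]+".npz",P=P,im=im)
a=np.radians(5.35);ex=np.array([np.cos(a),np.sin(a)]);ey=np.array([-ex[1],ex[0]])
o=np.array([646.35,48.9])-float(sys.argv[2])*ey
X=(P[...,:2]-o)@ex;Y=(P[...,:2]-o)@ey;Z=P[...,2]
m=(abs(X)<16)&(abs(Y)<45)&(Z>40)&(Z<140)
zt=np.percentile(Z[m],97);e=m&(Z>zt-8);print("ztop",zt.round(1),"n",e.sum(),"X",np.percentile(X[e],[5,50,95]).round(1),"Y",np.percentile(Y[e],[1,50,99]).round(1))
for lo in range(40,140,12):
    k=m&(Z>=lo)&(Z<lo+12)
    if k.sum()>3:print(lo,k.sum(),"X",np.percentile(X[k],[5,50,95]).round(1),"Ymax",np.percentile(Y[k],99).round(1))
E
python3 look.py w4 0
```

```text
Traceback (most recent call last):
  File "look.py", line 3, in <module>
    s=telemetry.read_state();print(s["clock"],s["eef_pos"].round(1),s["tool_rot"].round(3),s["width"].round(1))
                                                                                           ^^^^^^^^^^^^^^^^
AttributeError: 'float' object has no attribute 'round'
```

```bash
sed -i 's/,s\["width"\].round(1)/,s["width"]/' look.py; python3 look.py w4 0
```

```text
9.7 [650.7  52.5 198.9] [ 3.132e+00 -1.000e-03  1.665e+00] 49.99566492258228
ztop 100.1 n 510 X [-1.5  1.1  3.7] Y [-36.2   4.1  36.8]
40 11 X [-1.3  0.8  3.3] Ymax 36.9
52 8 X [-0.8  2.3  3.8] Ymax 37.0
64 9 X [-1.   0.9  2.4] Ymax 37.1
76 12 X [-1.7  0.6  2.8] Ymax 37.0
88 493 X [-1.5  1.1  3.7] Ymax 36.9
100 23 X [-0.7  0.3  2.7] Ymax 33.6
```

Request:
{"api": "move_arm", "payload": {"steps": [[0,0,0.8,-0.0312,0.0347,0,0.05],[0,0,0.8,-0.0312,0.0347,0,0.05],[0,0,0.8,-0.0312,0.0347,0,0.05],[0,0,0.8,-0.0312,0.0347,0,0.05],[0,0,0.8,-0.0312,0.0347,0,0.05]]}}

```text
clock: 10.25
eef_pos: [489.5, 225.6, 192.6]
tool_rot: [-3.14, 0.0, 1.735]
force: [-0.6, 0.1, 1.0]
width: 50.1
gripper_force: 0.0
```

Request:
{"api": "move_arm", "payload": {"steps": [[0,0,0,-0.0312,0.0347,0,0.05],[0,0,0,-0.0312,0.0347,0,0.05],[0,0,0,0,0,0,0.05],[0,0,0,0,0,0,0.05]]}}

```text
clock: 10.65
eef_pos: [427.8, 294.9, 193.0]
tool_rot: [-3.14, 0.001, 1.738]
force: [-0.7, 0.1, 0.0]
width: 49.9
gripper_force: 0.0
```

```bash
python3 cards.py
```

```text
10.65 [427.80204766 294.85635303 192.98233112] [-3.14024888e+00  7.00659857e-04  1.73794366e+00]
tall_card 0.69 871 ztop 134.9 edge [433.  295.6 133.3] [425.2 256.8 126.9] [441.7 330.3 135.7]
```

Request:
{"api": "move_arm", "payload": {"steps": [[0,0,0,0.005,0.0006,0,0.05],[0,0,0,0,0,-0.035,0.05],[0,0,0,0,0,-0.04,0.05],[0,0,0,0,0,-0.03,0.05],[0,0,0,0,0,0,0.05]]}}

```text
clock: 11.3
eef_pos: [432.8, 292.1, 85.4]
tool_rot: [-3.135, 0.004, 1.733]
force: [0.2, -0.4, -1.4]
width: 49.9
gripper_force: 0.0
```

Request:
{"api": "move_arm", "payload": {"steps": [[0,0,0,0,0,0,0.0],[0,0,0,0,0,0,0.0],[0,0,0,0,0,0,0.0],[0,0,0,0,0,0,0.0],[0,0,0,0,0,0,0.0]]}}

```text
clock: 11.8
eef_pos: [434.3, 295.4, 90.5]
tool_rot: [3.14, -0.001, 1.734]
force: [-1.6, 0.1, 6.0]
width: 4.4
gripper_force: 58.9
```

Request:
{"api": "move_arm", "payload": {"steps": [[0,0,0,0,0,0.01,0.0],[0,0,0,0,0,0.03,0.0],[0,0,0,0,0,0.04,0.0],[0,0,0,0,0,0.04,0.0],[0,0,0,0,0,0,0.0]]}}

```text
clock: 12.3
eef_pos: [436.6, 297.7, 215.0]
tool_rot: [3.131, -0.005, 1.734]
force: [0.4, 0.5, 1.0]
width: 4.2
gripper_force: 58.6
```

Request:
{"api": "move_arm", "payload": {"steps": [[0,0,-0.8,0.0247,-0.0384,0,0.0],[0,0,-0.8,0.0247,-0.0384,0,0.0],[0,0,-0.8,0.0247,-0.0384,0,0.0],[0,0,-0.8,0.0247,-0.0384,0,0.0],[0,0,-0.8,0.0247,-0.0384,0,0.0]]}}

```text
clock: 12.8
eef_pos: [558.1, 101.0, 209.3]
tool_rot: [3.141, 0.0, 1.664]
force: [0.9, 0.3, -0.5]
width: 4.0
gripper_force: 58.6
```

Request:
{"api": "move_arm", "payload": {"steps": [[0,0,0,0.0247,-0.0384,0,0.0],[0,0,0,0.0247,-0.0384,0,0.0],[0,0,0,0.0247,-0.0384,0,0.0],[0,0,0,0.0247,-0.0384,0,0.0],[0,0,0,0,0,0,0.0]]}}

```text
clock: 13.3
eef_pos: [658.6, -60.4, 208.1]
tool_rot: [3.14, 0.006, 1.654]
force: [-0.3, -0.6, -0.3]
width: 4.3
gripper_force: 58.6
```

Run:
```python
from h import *
s=telemetry.read_state();print(s["clock"],s["eef_pos"].round(1),s["tool_rot"].round(3))
n="wrist";c=eyes.calibration(n);im,d=eyes.get_image(n);P=cloud(c,d);cv2.imwrite("pics/w5.png",im)
a=np.radians(5.35);ex=np.array([np.cos(a),np.sin(a)]);ey=np.array([-ex[1],ex[0]])
o=np.array([646.35,48.9])-100*ey;X=(P[...,:2]-o)@ex;Y=(P[...,:2]-o)@ey;Z=P[...,2]
m=(abs(X)<14)&(abs(Y-35)<15)&(Z>105)&(Z<205)
for lo in range(105,205,12):
    k=m&(Z>=lo)&(Z<lo+12)
    if k.sum()>3:print(lo,k.sum(),"X",np.percentile(X[k],[5,50,95]).round(1),"Y",np.percentile(Y[k],[5,50,95]).round(1))
k=(abs(X)<10)&(Y>60)&(Y<140)&(Z>94)&(Z<105);print("short edge X",np.percentile(X[k],[5,50,95]),"Y",np.percentile(Y[k],[1,99]))
k=(abs(Z-20)<25)&(Y>42)&(Y<58)&(abs(X)<32)
r=(abs(Z-36)<3)&(Y>45)&(Y<58)&(abs(X)<40);print(np.percentile(X[r],[.5,99.5]))
```

```text
13.3 [658.6 -60.4 208.1] [3.14  0.006 1.654]
117 7 X [0.2 2.3 4.4] Y [24.6 24.8 24.9]
129 21 X [0.  2.3 4.6] Y [24.5 24.7 24.9]
141 21 X [0.2 2.3 4.5] Y [24.6 24.8 25. ]
153 26 X [0.2 2.3 4.3] Y [24.8 24.9 25.1]
165 33 X [0.3 2.3 4.8] Y [24.7 25.  25.2]
177 38 X [0.4 2.6 4.8] Y [24.2 25.1 25.3]
189 51 X [-0.2  2.3  4.5] Y [21.4 25.1 25.4]
201 19 X [0.1 2.3 4.4] Y [24.6 25.2 25.4]
short edge X [-1.37946118  1.12225271  3.65006968] Y [ 64.30380911 136.53325861]
[-29.89429127  29.0387548 ]
```

View pics/w5.png

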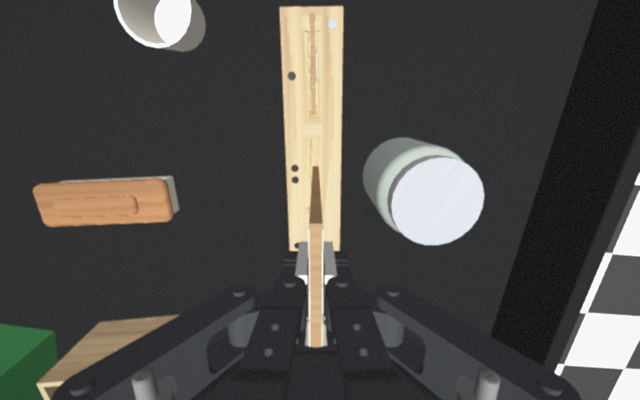

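Two dots at (295,174) mark the slot under the card. The short card stands in slot one at (312,65). I correct the offset and go down.

Request:
{"api": "move_arm", "payload": {"steps": [[0,0,0.6,-0.003,0.0119,0,0.0],[0,0,0,0,0,-0.03,0.0],[0,0,0,0,0,-0.03,0.0],[0,0,0,0,0,-0.02,0.0],[0,0,0,0,0,0,0.0]]}}

```text
clock: 13.85
eef_pos: [650.1, -35.7, 126.4]
tool_rot: [-3.135, -0.002, 1.68]
force: [-0.1, -0.5, -0.2]
width: 4.1
gripper_force: 58.7
```

```bash
cat > held.py <<'E'
from h import *
s=telemetry.read_state();print(s["clock"],s["eef_pos"].round(1),s["tool_rot"].round(3))
n="wrist";c=eyes.calibration(n);im,d=eyes.get_image(n);P=cloud(c,d)
a=np.radians(5.35);ex=np.array([np.cos(a),np.sin(a)]);ey=np.array([-ex[1],ex[0]])
o=np.array([646.35,48.9])-100*ey;X=(P[...,:2]-o)@ex;Y=(P[...,:2]-o)@ey;Z=P[...,2]
m=(abs(X)<9)&(abs(Y-36)<9)&(Z>37)&(Z<150)
for lo in range(36,130,12):
    k=m&(Z>=lo)&(Z<lo+12)
    if k.sum()>3:print(lo,k.sum(),Z[k].min(),"X",np.percentile(X[k],[5,50,95]).round(1),"Y",np.percentile(Y[k],[5,50,95]).round(1))
k=(abs(X)<10)&(Y>60)&(Y<140)&(Z>94)&(Z<105);print("short edge X",np.percentile(X[k],[5,50,95]))
k=(abs(Z-20)<25)&(Y>36)&(Y<40)
for x in range(-14,14,2):
    q=k&(X>=x)&(X<x+2)
    if q.sum():print(x,q.sum(),Z[q].mean().round(1),end=" | ")
E
python3 held.py
```

```text
13.85 [650.1 -35.7 126.4] [-3.135e+00 -2.000e-03  1.680e+00]
36 23 37.00552384371204 X [-1.3  3.6  8.7] Y [38.8 42.7 44.5]
short edge X [-1.9924583   0.44483389  2.92557002]
-14 10 36.8 | -12 14 36.7 | -10 8 35.9 | -2 1 36.1 | 0 1 35.6 | 2 3 31.7 | 4 6 33.4 | 6 12 34.8 | 8 11 36.5 | 10 12 37.3 | 12 13 37.2 |
```

Request:
{"api": "move_arm", "payload": {"steps": [[0,0,0,0,0,0,0.0],[0,0,0,0,0,0,0.0],[0,0,0,0,0,0,0.0]]}}

```text
clock: 14.2
eef_pos: [654.0, -38.4, 130.3]
tool_rot: [3.139, 0.0, 1.675]
force: [0.7, 0.2, -0.9]
width: 4.1
gripper_force: 58.7
```

```bash
sed -i 's/abs(Y-36)<9/abs(Y-42)<15/' held.py; python3 held.py
```

```text
14.2 [654.  -38.4 130.3] [3.139 0.    1.675]
36 97 37.003341516543884 X [-8.3 -0.9  8.1] Y [41.3 48.7 55.9]
48 21 48.698692171429116 X [-3.3 -1.   1.3] Y [47.3 47.4 47.6]
60 21 61.306419836269896 X [-3.2 -1.   1.2] Y [47.3 47.3 47.5]
72 23 73.41260668612841 X [-3.1 -1.   1.1] Y [47.2 47.4 47.6]
84 29 84.09000901803864 X [-3.  -1.   1.3] Y [47.2 47.5 47.7]
96 41 96.14558870181395 X [-2.9 -1.   1.4] Y [47.3 47.5 47.6]
108 47 108.18255703791831 X [-3.3 -1.   1.7] Y [43.5 47.4 47.6]
120 60 120.02268394945597 X [-3.7 -1.6  1.1] Y [43.5 47.5 47.7]
short edge X [-1.90707473  0.57996255  3.05611844]
-14 10 37.1 | -12 12 37.1 | -10 8 36.1 | -8 8 34.5 | -6 9 32.0 | 2 3 30.9 | 4 11 32.5 | 6 8 34.5 | 8 12 36.9 | 10 12 36.8 | 12 9 36.9 |
```

Request:
{"api": "move_arm", "payload": {"steps": [[0,0,-0.6,0.0022,-0.0102,0,0.0],[0,0,0,0,0,0,0.0],[0,0,0,0,0,0,0.0],[0,0,0,0,0,0,0.0]]}}

```text
clock: 14.65
eef_pos: [655.4, -49.0, 128.7]
tool_rot: [-3.142, -0.0, 1.664]
force: [0.6, 0.3, -0.5]
width: 4.5
gripper_force: 58.7
```

```bash
python3 held.py
```

```text
14.65 [655.4 -49.  128.7] [-3.142 -0.     1.664]
36 115 37.002054496187014 X [-8.4  0.5  8.5] Y [36.7 48.  55.9]
48 19 48.044687997348774 X [-2.  -0.3  2. ] Y [36.6 36.8 37. ]
60 21 60.025369480305415 X [-2.5 -0.3  1.9] Y [36.7 36.8 37. ]
72 27 72.1472099130932 X [-2.4 -0.3  1.8] Y [36.6 36.8 37. ]
84 30 84.91432811836572 X [-2.2  0.   2.2] Y [36.6 36.8 37. ]
96 38 97.32761048241258 X [-2.2 -0.3  2.3] Y [35.9 36.8 37. ]
108 47 108.49554013143211 X [-2.6 -0.3  2.1] Y [34.1 36.8 37.1]
120 59 120.0365419624541 X [-2.9 -0.2  1.9] Y [33.2 36.9 37.1]
short edge X [-1.92175953  0.82239833  3.48283029]
-14 10 36.9 | -12 15 36.9 | -10 10 36.0 | -8 15 34.7 | -6 8 32.3 | -4 4 31.1 | 2 4 31.5 | 4 9 32.9 | 6 15 34.7 | 8 10 36.6 | 10 15 37.3 | 12 10 37.3 |
```

Request:
{"api": "move_arm", "payload": {"steps": [[0,0,0,0.0004,0,-0.01,0.0],[0,0,0,0,0,-0.01,0.0],[0,0,0,0,0,-0.008,0.0],[0,0,0,0,0,-0.005,0.0],[0,0,0,0,0,0,0.0]]}}

```text
clock: 15.2
eef_pos: [655.1, -48.9, 94.5]
tool_rot: [-3.139, -0.0, 1.665]
force: [-0.7, -0.3, -0.0]
width: 4.6
gripper_force: 58.7
```

Request:
{"api": "move_arm", "payload": {"steps": [[0,0,0,0,0,-0.003,0.0],[0,0,0,0,0,-0.002,0.0],[0,0,0,0,0,0,0.0]]}}

```text
clock: 15.5
eef_pos: [655.8, -49.0, 90.7]
tool_rot: [3.142, -0.0, 1.665]
force: [0.6, -1.0, -0.7]
width: 4.4
gripper_force: 58.7
```

Request:
{"api": "move_arm", "payload": {"steps": [[0,0,0,0,0,-0.0015,0.0],[0,0,0,0,0,-0.001,0.0],[0,0,0,0,0,0,0.0]]}}

```text
clock: 15.8
eef_pos: [656.4, -49.1, 90.5]
tool_rot: [3.14, 0.001, 1.664]
force: [-2.2, -0.9, 10.4]
width: 4.2
gripper_force: 60.4
```

Request:
{"api": "move_arm", "payload": {"steps": [[0,0,0,0,0,0.0015,0.035],[0,0,0,0,0,0,0.035],[0,0,0,0,0,0,0.035],[0,0,0,0,0,0.01,0.035],[0,0,0,0,0,0.03,0.035]]}}

```text
clock: 16.3
eef_pos: [653.6, -49.2, 127.7]
tool_rot: [-3.135, -0.001, 1.665]
force: [0.5, -0.1, 0.2]
width: 35.0
gripper_force: 0.0
```

Request:
{"api": "move_arm", "payload": {"steps": [[0,0,0,0,0,0.04,0.05],[0,0,0,0,0,0.04,0.085],[0,0,0,0,0,0.04,0.085],[0,0,0,0,0,0.02,0.085],[0,0,0,0,0,0,0.085]]}}

```text
clock: 16.8
eef_pos: [657.9, -48.4, 274.4]
tool_rot: [3.134, 0.001, 1.665]
force: [-0.1, 0.2, 0.0]
width: 85.0
gripper_force: 0.0
```

```bash
python3 look.py w6 100
```

```text
16.8 [657.9 -48.4 274.4] [3.134e+00 1.000e-03 1.665e+00] 85.00450728231051
ztop 135.1 n 414 X [-1.9  0.3  3.3] Y [-36.4   2.   36.5]
40 4 X [-1.   0.7  2.4] Ymax 36.7
52 4 X [-1.   0.7  2.4] Ymax 36.7
64 5 X [-0.8  1.3  3.5] Ymax 36.6
76 9 X [-1.   1.3  3.2] Ymax 36.8
88 6 X [-0.6  1.9  3.6] Ymax 36.7
100 7 X [-0.8  0.3  3.2] Ymax 36.7
112 7 X [-1.4  2.3  3.4] Ymax 36.7
124 416 X [-1.9  0.3  3.3] Ymax 36.6
```

Request:
{"api": "move_arm", "payload": {"steps": [[0,0,-8.5,-0.026,-0.03,0,0.085],[0,0,-8.5,-0.026,-0.03,0,0.085],[0,0,-8.5,-0.026,-0.03,0,0.085],[0,0,-8.5,-0.026,-0.03,0,0.085],[0,0,-8.5,-0.026,-0.03,0,0.085]]}}

```text
clock: 17.35
eef_pos: [523.6, -200.0, 268.5]
tool_rot: [-3.139, 0.001, 0.917]
force: [1.1, -1.5, -0.0]
width: 84.7
gripper_force: 0.0
```

Request:
{"api": "move_arm", "payload": {"steps": [[0,0,-8.5,-0.026,-0.03,0,0.085],[0,0,-8.5,-0.026,-0.03,0,0.085],[0,0,-8.5,-0.026,-0.03,0,0.085],[0,0,-8.5,0,0,0,0.085],[0,0,-8.5,0,0,0,0.085]]}}

```text
clock: 17.85
eef_pos: [445.6, -290.2, 268.6]
tool_rot: [-3.14, 0.002, 0.171]
force: [0.4, 0.3, 0.4]
width: 85.2
gripper_force: 0.0
```

Request:
{"api": "move_arm", "payload": {"steps": [[0,0,-8.5,0,0,0,0.085],[0,0,0,0,0,0,0.085],[0,0,0,0,0,0,0.085],[0,0,0,0,0,0,0.085]]}}

```text
clock: 18.25
eef_pos: [447.6, -288.7, 269.3]
tool_rot: [-3.141, 0.001, 0.036]
force: [0.1, -0.7, -0.1]
width: 85.5
gripper_force: 0.0
```

```bash
cat > peg.py <<'E'
import sys
from h import *
s=telemetry.read_state();print(s["clock"],s["eef_pos"].round(1),s["tool_rot"].round(3))
n="wrist";c=eyes.calibration(n);im,d=eyes.get_image(n);P=cloud(c,d)
cv2.imwrite("pics/%s.png"%sys.argv[1],im);np.savez(sys.argv[1]+".npz",P=P,im=im)
for k in["peg","peg_grip","jaw_fixed","jaw_moving","peg_box"]:
    for r in finder.pinpoint(n,k)[:2]:
        p=np.array(r["location"]);print(k,round(r["confidence"],2),w(c,p).round(1),[int(c["fx"]*p[0]/p[2]+c["cx"]),int(c["fy"]*p[1]/p[2]+c["cy"])])
for r in finder.cut_out(n,"peg")[:1]:
    q=P[r["mask"]];q=q[(q[:,2]>80)&(q[:,2]<185)];print("peg pts",len(q))
    for lo in range(90,185,10):
        t=q[(q[:,2]>=lo)&(q[:,2]<lo+10)]
        if len(t)>5:print(lo,len(t),np.percentile(t[:,:2],[3,50,97],axis=0).round(1).tolist())
b=P[(abs(P[...,0]-443)<110)&(abs(P[...,1]+375)<120)&(abs(P[...,2]-100)<4)]
if len(b):print("box",cv2.minAreaRect(b[:,:2].astype(np.float32)))
E
python3 peg.py w7
```

```text
18.25 [ 447.6 -288.7  269.3] [-3.141e+00  1.000e-03  3.600e-02]
peg 0.57 [ 449.6 -287.3   64.2] [314, 175]
peg_grip 0.87 [ 447.9 -288.5  161.4] [314, 199]
jaw_fixed 0.62 [ 452.7 -295.    63.5] [320, 173]
jaw_moving 0.84 [ 454.6 -282.8   62.3] [310, 171]
peg_box 0.77 [ 451.  -379.5   -0. ] [378, 167]
peg_box 0.65 [ 217.4 -412.5    0.5] [384, 306]
peg pts 2263
90 28 [[439.8, -299.1], [461.9, -280.6], [468.0, -274.3]]
100 248 [[434.0, -300.6], [451.1, -288.4], [472.7, -277.3]]
110 442 [[430.9, -301.9], [452.4, -288.6], [471.9, -275.5]]
120 211 [[432.9, -306.2], [453.2, -277.6], [470.3, -270.8]]
130 198 [[436.4, -307.5], [455.3, -275.0], [471.2, -266.2]]
140 195 [[435.4, -309.6], [452.8, -273.3], [469.2, -266.9]]
150 208 [[435.3, -311.7], [452.4, -270.7], [469.7, -264.2]]
160 239 [[434.8, -313.9], [452.5, -269.0], [470.0, -262.4]]
170 471 [[434.0, -318.6], [452.2, -267.9], [469.5, -259.4]]
box ((446.1795654296875, -373.71405029296875), (140.64895629882812, 190.0552215576172), 10.824580192565918)
```

View pics/w7.png

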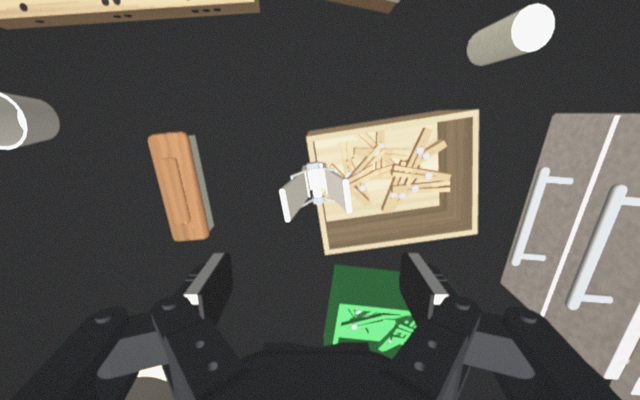

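The jumbo peg is at (315,185), on the plywood box's left wall; the green decoy box is at (365,310), below it. I'm fitting the yaw of the peg and the box.

Run:
```python
from h import *
P=np.load("w7.npz")["P"].reshape(-1,3)
def ln(t):
    m=t.mean(0);v=np.linalg.svd(t-m,full_matrices=False)[2][0];return m.round(1),np.degrees(np.arctan2(v[1],v[0])).round(1)%180,len(t)
h=P[(abs(P[:,0]-450)<35)&(abs(P[:,1]+288)<45)&(P[:,2]>170)&(P[:,2]<181)]
for s in(1,-1):
    t=h[(s*(h[:,1]+288)>15)];print("handle",s,ln(t[:,:2]),t.min(0).round(),t.max(0).round())
t=P[(P[:,0]>430)&(P[:,0]<470)&(P[:,2]>108)&(P[:,2]<118)&(abs(P[:,1]+288)<18)];print("pin",ln(t[:,:2]))
b=P[(abs(P[:,2]-100)<3)&(P[:,1]<-320)&(P[:,0]>330)&(P[:,0]<570)&(P[:,1]>-480)]
print("box no wall",cv2.minAreaRect(b[:,:2].astype(np.float32)))
wl=P[(abs(P[:,2]-100)<3)&(abs(P[:,1]+288)<16)&((abs(P[:,0]-450)>25)&(abs(P[:,0]-450)<65))];print("wall",ln(wl[:,:2]))
```

```text
handle 1 (array([ 446.9, -263.1]), np.float64(10.800000000000011), 249) [ 431. -268.  170.] [ 461. -258.  177.]
handle -1 (array([ 456.8, -314.9]), np.float64(11.0), 239) [ 441. -320.  170.] [ 471. -310.  178.]
pin (array([ 450.4, -288.8]), np.float64(11.800000000000011), 492)
box no wall ((448.83502197265625, -387.2313232421875), (140.6406707763672, 162.6645965576172), 10.729264259338379)
wall (array([ 457.5, -291.6]), np.float64(6.199999999999989), 427)
```

Request:
{"api": "move_arm", "payload": {"steps": [[0,0,8.5,0.004,-0.0003,0,0.085],[0,0,0.3,0,0,-0.035,0.085],[0,0,0,0,0,-0.03,0.085],[0,0,0,0,0,0,0.085],[0,0,0,0,0,0,0.085]]}}

```text
clock: 19.1
eef_pos: [452.0, -289.3, 205.1]
tool_rot: [-3.141, 0.0, 0.187]
force: [0.1, 0.6, -0.1]
width: 85.1
gripper_force: 0.0
```

```bash
python3 peg.py w8 | head -14
```

```text
19.1 [ 452.  -289.3  205.1] [-3.141  0.     0.187]
peg_grip 0.93 [ 452.8 -287.3  158.2] [312, 223]
jaw_fixed 0.94 [ 452.9 -294.2   60.4] [319, 189]
jaw_moving 0.84 [ 450.2 -284.5   65.8] [310, 191]
peg_box 0.85 [ 214.8 -408.1    4.1] [364, 347]
peg_box 0.67 [ 450.1 -377.4   -0.9] [384, 191]
peg pts 3942
90 30 [[439.4, -299.4], [463.5, -281.8], [468.0, -273.3]]
100 463 [[434.9, -300.6], [453.2, -288.5], [473.1, -276.6]]
110 661 [[430.5, -302.2], [451.8, -288.9], [471.7, -275.7]]
120 337 [[432.4, -305.7], [453.8, -281.2], [470.4, -271.0]]
130 355 [[436.5, -307.6], [457.1, -276.0], [470.9, -265.3]]
140 341 [[435.7, -309.7], [453.7, -274.3], [469.4, -265.9]]
150 383 [[435.2, -311.8], [454.2, -271.9], [469.8, -263.9]]
```

View pics/w8.png

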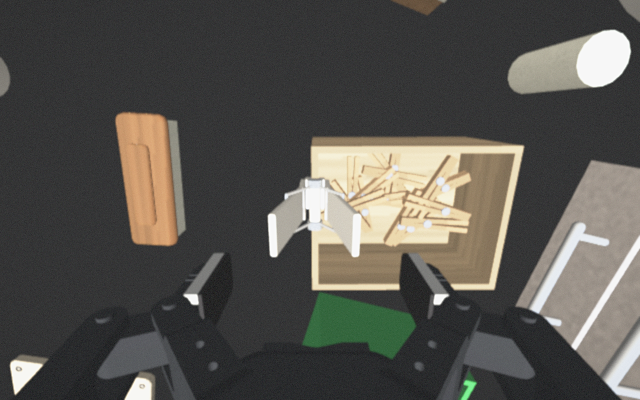

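The handles at (290,230) and (340,230) lie centred between the fingers. I go down and squeeze.

Request:
{"api": "move_arm", "payload": {"steps": [[0,0,0.2,0,0,-0.03,0.085],[0,0,0,0,0,-0.02,0.085],[0,0,0,0,0,-0.014,0.085],[0,0,0,0,0,0,0.085],[0,0,0,0,0,0,0.085]]}}

```text
clock: 19.95
eef_pos: [452.1, -289.4, 141.3]
tool_rot: [3.141, -0.0, 0.19]
force: [-0.4, 0.4, 1.0]
width: 84.6
gripper_force: 0.0
```

Request:
{"api": "move_arm", "payload": {"steps": [[0,0,0,0,0,0,0.06],[0,0,0,0,0,0,0.04],[0,0,0,0,0,0,0.02],[0,0,0,0,0,0,0.0],[0,0,0,0,0,0,0.0]]}}

```text
clock: 20.45
eef_pos: [453.8, -289.5, 143.3]
tool_rot: [3.139, -0.004, 0.19]
force: [-0.6, 3.1, 13.3]
width: 23.6
gripper_force: 59.2
```

```bash
python3 peg.py w9 | head -8
```

```text
20.45 [ 453.8 -289.5  143.3] [ 3.139 -0.004  0.19 ]
peg 0.97 [ 453.  -296.3   65.1] [322, 213]
peg_grip 0.89 [ 452.2 -275.8  160. ] [286, 269]
jaw_fixed 0.7 [ 457.  -304.    63.5] [332, 209]
jaw_moving 0.78 [ 449.6 -268.3   66.6] [287, 211]
peg_box 0.86 [ 449.3 -378.9   -2. ] [397, 209]
peg pts 4511
90 151 [[410.0, -316.5], [462.2, -272.6], [469.1, -268.5]]
```

View pics/w9.png

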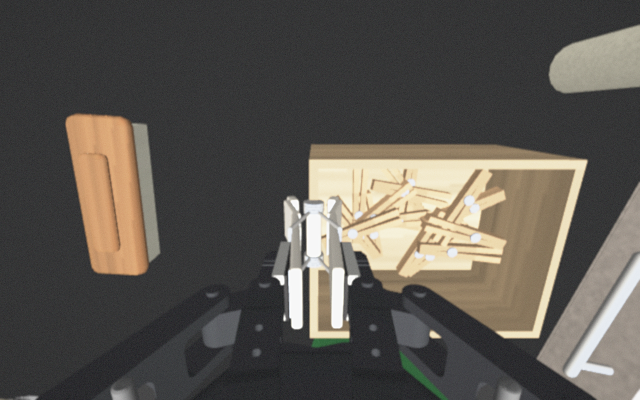

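The peg is fully open, with its jaws straddling the wall at (290,220) and (337,220). I lift it and carry it to slot two.

Request:
{"api": "move_arm", "payload": {"steps": [[0,0,0,0,0,0.015,0.0],[0,0,0,0,0,0.03,0.0],[0,0,0,0,0,0.04,0.0],[0,0,0,0,0,0.045,0.0],[0,0,0,0,0,0,0.0]]}}

```text
clock: 21.3
eef_pos: [455.4, -291.1, 277.2]
tool_rot: [3.133, -0.01, 0.19]
force: [-0.1, -0.9, -1.2]
width: 23.6
gripper_force: 59.6
```

Request:
{"api": "move_arm", "payload": {"steps": [[0,0,8.4,0.0202,0.0239,0,0.0],[0,0,8.4,0.0202,0.0239,0,0.0],[0,0,8.4,0.0202,0.0239,0,0.0],[0,0,8.4,0.0202,0.0239,0,0.0],[0,0,8.4,0.0202,0.0239,0,0.0]]}}

```text
clock: 21.8
eef_pos: [553.3, -168.8, 270.7]
tool_rot: [3.142, 0.0, 0.929]
force: [-0.3, 0.4, -0.4]
width: 23.6
gripper_force: 59.5
```

Request:
{"api": "move_arm", "payload": {"steps": [[0,0,8.4,0.0202,0.0239,0,0.0],[0,0,8.4,0.0202,0.0239,0,0.0],[0,0,8.4,0.0202,0.0239,0,0.0],[0,0,8.4,0.0202,0.0239,0,0.0],[0,0,8.4,0.0202,0.0239,0,0.0]]}}

```text
clock: 22.3
eef_pos: [654.3, -49.5, 270.5]
tool_rot: [-3.141, 0.0, 1.662]
force: [0.1, 0.8, -1.0]
width: 23.7
gripper_force: 59.5
```

Request:
{"api": "move_arm", "payload": {"steps": [[0,0,0,0,0,0,0.0],[0,0,0,0,0,0,0.0],[0,0,0,0,0,0,0.0],[0,0,0,0,0,0,0.0],[0,0,0,0,0,0,0.0]]}}

```text
clock: 22.8
eef_pos: [653.5, -51.5, 271.0]
tool_rot: [-3.142, 0.001, 1.654]
force: [0.3, -1.5, -0.4]
width: 23.5
gripper_force: 59.5
```

```bash
cat > fin.py <<'E'
import sys
from h import *
s=telemetry.read_state();print(s["clock"],s["eef_pos"].round(1),s["tool_rot"].round(3),s["width"])
n="wrist";c=eyes.calibration(n);im,d=eyes.get_image(n);P=cloud(c,d)
cv2.imwrite("pics/%s.png"%sys.argv[1],im);np.savez(sys.argv[1]+".npz",P=P,im=im)
a=np.radians(5.35);ex=np.array([np.cos(a),np.sin(a)]);ey=np.array([-ex[1],ex[0]])
o=np.array([655.67,-50.67]);L=lambda p:[round(float((p[:2]-o)@ex),1),round(float((p[:2]-o)@ey),1),round(float(p[2]),1)]
print("tcp",L(s["eef_pos"]))
for k in["peg","jaw_fixed","jaw_moving","tall_card_top"]:
    for r in finder.pinpoint(n,k)[:1]:print(k,round(r["confidence"],2),L(w(c,r["location"])))
r=finder.cut_out(n,"peg")[0]["mask"]
X=(P[...,:2]-o)@ex;Y=(P[...,:2]-o)@ey;Z=P[...,2]
for lo in range(110,250,8):
    for sg in(-1,1):
        k=r&(Z>=lo)&(Z<lo+8)&(sg*X>0)&(abs(Y)<30)&(abs(X)<30)
        if k.sum()>5:print(lo,sg,k.sum(),"X",np.percentile(X[k],[2,50,98]).round(1),"Y",np.percentile(Y[k],[2,98]).round(1))
k=(~r)&(abs(X)<14)&(Y>18)&(Y<45)&(Z>127)&(Z<140);print("tall edge",k.sum(),np.percentile(X[k],[5,50,95]),Y[k].max(),np.percentile(Z[k],97)) if k.sum()>5 else 0
k=(abs(X)<14)&(Y>60)&(Y<140)&(Z>94)&(Z<105);print("short",k.sum(),np.percentile(X[k],[5,50,95]))if k.sum()>5 else 0
E
python3 fin.py w10
```

```text
22.8 [653.5 -51.5 271. ] [-3.142e+00  1.000e-03  1.654e+00] 23.536128231654825
tcp [-2.2, -0.6, 271.0]
peg 0.68 [8.5, -0.1, 190.8]
jaw_moving 0.83 [-17.3, 0.1, 194.9]
tall_card_top 0.59 [4.6, 0.1, 138.6]
190 -1 16 X [-24.6 -21.3 -17.5] Y [ 9.3 11.4]
190 1 17 X [ 9.8 13.4 15.7] Y [ 9.6 11. ]
198 -1 79 X [-26.1 -18.2 -15.3] Y [-16.   11.4]
198 1 86 X [ 7.6  9.9 17.7] Y [-8.8 11.2]
206 -1 73 X [-25.5 -23.9 -17. ] Y [-17.2  11.4]
206 1 60 X [11.7 16.2 17.5] Y [-7.2 11.2]
214 -1 73 X [-23.6 -21.9 -17.4] Y [-13.3  11.5]
214 1 55 X [10.4 14.1 15.2] Y [-4.3 11.2]
222 -1 78 X [-21.  -18.8  -0.9] Y [-2.5 18.6]
222 1 51 X [ 1.1 11.9 13.9] Y [ 1.  18.3]
230 -1 432 X [-18.4  -5.7  -0.4] Y [-20.1  18.6]
230 1 244 X [ 0.2  2.2 10.4] Y [-20.3  18.6]
238 -1 476 X [-15.7  -3.9  -0.3] Y [-25.2  18.4]
238 1 99 X [ 0.1  1.6 10.9] Y [-24.7  17.8]
246 -1 72 X [-16.2 -10.1  -7.8] Y [-20.3  14.3]
246 1 82 X [ 2.   4.4 10.6] Y [-21.   14.1]
tall edge 115 [-1.27159481  0.75930561  3.71500017] 36.71413271463397 135.19960400949574
short 430 [-1.60512334  0.74468205  3.61605115]
```

Request:
{"api": "move_arm", "payload": {"steps": [[0,0,0.5,0.0045,0.0038,0,0.0],[0,0,0,0,0,-0.03,0.0],[0,0,0,0,0,0,0.0],[0,0,0,0,0,0,0.0],[0,0,0,0,0,0,0.0]]}}

```text
clock: 23.6
eef_pos: [659.1, -46.3, 241.9]
tool_rot: [3.14, -0.0, 1.665]
force: [-0.4, -1.1, 0.3]
width: 23.7
gripper_force: 59.5
```

```bash
python3 fin.py w11
```

```text
23.6 [659.1 -46.3 241.9] [ 3.14  -0.     1.665] 23.71517678645789
tcp [3.8, 4.1, 241.9]
peg 0.81 [8.7, 4.1, 161.8]
jaw_fixed 0.97 [18.2, -2.4, 162.7]
jaw_moving 0.83 [-11.0, 3.6, 164.0]
tall_card_top 0.71 [2.6, 0.3, 136.7]
158 -1 6 X [-18.5 -15.  -13.2] Y [13.7 15.9]
166 -1 30 X [-17.5 -13.8  -9.4] Y [12.8 16. ]
166 1 19 X [15.5 18.7 21.6] Y [14.4 16.1]
174 -1 117 X [-19.8 -17.1  -9.3] Y [-10.9  15.9]
174 1 80 X [13.7 17.4 23.4] Y [-0.9 16. ]
182 -1 70 X [-17.9 -16.9 -12.9] Y [-10.5  16. ]
182 1 56 X [17.3 21.2 22.5] Y [-0.2 16.1]
190 -1 68 X [-15.8 -14.4 -10. ] Y [ 1.9 16. ]
190 1 58 X [ 3.2 19.  20.3] Y [ 3.4 23. ]
198 -1 85 X [-13.5  -8.3  -0.3] Y [-18.7  23.3]
198 1 104 X [ 0.4  7.7 17.9] Y [-14.5  23.5]
206 -1 268 X [-10.6  -1.5  -0.1] Y [-19.4  23.1]
206 1 845 X [ 0.3  4.4 14.5] Y [-20.1  23.1]
214 -1 78 X [-10.6  -3.4  -0.9] Y [-15.5  18.8]
214 1 77 X [ 6.9  9.5 16.8] Y [-15.3  18.9]
222 -1 54 X [-10.2  -5.7  -3.3] Y [-15.2  18.9]
222 1 70 X [10.1 11.9 14.5] Y [-15.5  19. ]
230 -1 71 X [-11.3  -8.   -5.3] Y [13.6 19. ]
230 1 98 X [11.7 14.  17.5] Y [-0.1 19.3]
238 -1 91 X [-11.2  -9.1  -4.9] Y [11.2 18.8]
238 1 82 X [11.6 14.4 17.5] Y [-8.  18.7]
246 -1 66 X [-9.1 -6.4 -4. ] Y [14.4 16.7]
246 1 73 X [11.3 13.  15.9] Y [ 9.3 16.7]
tall edge 146 [-1.5813046   1.0760121   3.74548259] 36.86308209242206 135.11217513168148
short 510 [-1.94054022  0.87491862  2.82779743]
```

Request:
{"api": "move_arm", "payload": {"steps": [[0,0,0,-0.0008,-0.0014,0,0.0],[0,0,0,0,0,-0.01,0.0],[0,0,0,0,0,0,0.0],[0,0,0,0,0,0,0.0],[0,0,0,0,0,-0.01,0.0]]}}

```text
clock: 24.4
eef_pos: [658.6, -47.7, 221.7]
tool_rot: [3.139, 0.0, 1.665]
force: [0.2, 1.4, -0.4]
width: 23.5
gripper_force: 59.5
```

Request:
{"api": "move_arm", "payload": {"steps": [[0,0,0,0,0,-0.008,0.0],[0,0,0,0,0,-0.008,0.0],[0,0,0,0,0,-0.006,0.0],[0,0,0,0,0,0,0.0],[0,0,0,0,0,0,0.0]]}}

```text
clock: 24.9
eef_pos: [657.6, -47.8, 198.7]
tool_rot: [-3.142, -0.0, 1.665]
force: [-0.2, -0.4, -0.5]
width: 22.9
gripper_force: 59.5
```

Request:
{"api": "move_arm", "payload": {"steps": [[0,0,0,0,0,0,0.0],[0,0,0,0,0,0,0.0],[0,0,0,0,0,0,0.0],[0,0,0,0,0,0,0.0]]}}

```text
clock: 25.3
eef_pos: [657.6, -47.9, 199.0]
tool_rot: [3.141, 0.0, 1.665]
force: [0.2, 0.0, -0.1]
width: 23.5
gripper_force: 59.5
```

```bash
python3 fin.py w12
```

```text
25.3 [657.6 -47.9 199. ] [3.141 0.    1.665] 23.51162644325103
tcp [2.2, 2.6, 199.0]
peg 0.86 [11.6, 2.5, 120.0]
jaw_fixed 0.85 [17.8, -4.2, 120.9]
jaw_moving 0.7 [-14.3, 0.9, 121.4]
tall_card_top 0.72 [-241.5, -31.2, 1.3]
118 -1 17 X [-20.2 -16.8 -13.1] Y [12.2 14.3]
118 1 16 X [14.8 18.3 20.4] Y [12.7 14.5]
126 -1 90 X [-21.6 -13.9 -10.9] Y [-12.7  14.4]
126 1 84 X [12.  14.3 22.3] Y [-6.3 14.6]
134 -1 87 X [-21.1 -19.6 -15.4] Y [-13.2  14.3]
134 1 51 X [16.8 20.5 21.7] Y [-4.6 14.6]
142 -1 68 X [-19.  -17.4 -13.4] Y [-11.3  14.6]
142 1 55 X [14.8 18.5 19.8] Y [-1.  14.5]
150 -1 72 X [-16.5 -15.1  -0.9] Y [ 1.7 21.6]
150 1 59 X [ 0.2 15.6 18.2] Y [ 3.9 21.6]
158 -1 295 X [-14.1  -3.2  -0.5] Y [-17.2  21.8]
158 1 408 X [ 0.1  5.3 14.7] Y [-16.8  21.8]
166 -1 185 X [-12.   -1.9  -0.5] Y [-21.8  21.5]
166 1 408 X [ 0.1  2.4 14.2] Y [-22.2  21.6]
174 -1 74 X [-12.1  -5.6  -3.5] Y [-17.2  17.3]
174 1 76 X [ 6.2  8.7 14.9] Y [-16.9  17.5]
182 -1 49 X [-9.9 -7.9 -6.1] Y [12.2 17.5]
182 1 77 X [ 9.4 10.8 14. ] Y [-16.8  17.4]
190 -1 111 X [-12.9 -10.8  -6.8] Y [ 9.3 17.3]
190 1 136 X [10.1 13.7 16.6] Y [-7.4 17.5]
198 -1 56 X [-10.9  -8.7  -6.3] Y [13.  15.1]
198 1 70 X [ 9.9 11.6 14.8] Y [-12.9  15.1]
206 -1 71 X [-10.1  -7.6  -5.3] Y [13.1 15.3]
206 1 89 X [ 9.7 11.7 15. ] Y [ 4.9 15.2]
214 -1 82 X [-10.   -7.4  -5. ] Y [12.8 15.3]
214 1 120 X [ 9.5 10.9 14.9] Y [-8.8 15.2]
222 -1 102 X [-9.7 -7.  -4.5] Y [12.4 15.5]
222 1 123 X [ 9.2 11.2 14.6] Y [-12.3  15.4]
230 -1 808 X [-9.4 -6.4 -3.8] Y [-13.2  15.1]
230 1 773 X [ 9.2 11.5 14.1] Y [-13.6  15.1]
tall edge 196 [-1.72233454  0.59531731  3.57378037] 36.78385917109561 135.23584804099536
short 772 [-1.95143867  0.51899855  3.60275942]
```

View pics/w12.png

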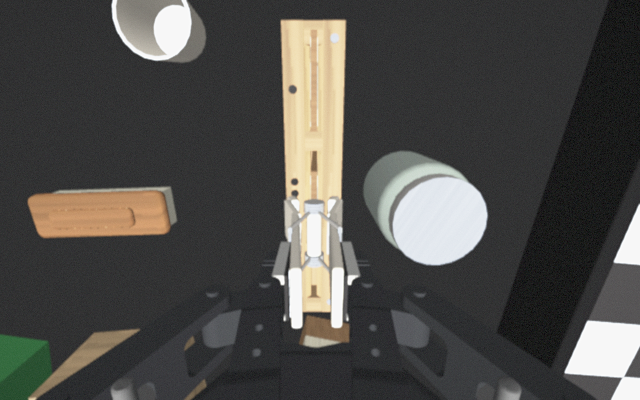

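The peg straddles the tall card's top edge at (315,215). Both jaws clear the card by about 9–11 mm and reach about 14 mm below its edge, and both cards are upright. I'm handing the job in.

```bash
python3 -c "
from cell import ctrl
print(ctrl.finish_job())"
```

```text
the job is handed in; nothing more can be done
None
```

The job is handed in at about 25 s of the 64 s allowed: the short card is home in slot one, the tall card is home in slot two, and the arm is still squeezing the peg wide open over the middle of the tall card's top edge, with both jaws clear of the card; the call gave no verdict.

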